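# Nest the bean-shaped peg trays on the balcony rack

## Task

Stack the bean-shaped peg trays away: take the green tray off its sloping drainer, turn it to match the blue tray fixed on the steel rack and seat it fully down in it, then let go and do the same with the yellow tray in the green one. Set them down gently and do not disturb the other things around.

Things in the scene. Friction and masses are not known exactly. Their poses are not given: they have to be found in the camera images.
- bracket: slotted steel bar, 188 x 24 mm, fixed on the rack; on it the blue tray, level, its axes along the bar's, its y = 0, its underside 4 mm above the bar's origin (underside, middle). In x the tray was clamped anywhere from -10 to +10 mm off the bar's origin: this is NOT reported, find it by touch or sight. It does not shift. The blue tray is of the same shape as the green one
- tray_green: green bean-shaped plastic tray, 149 mm long (x), 45 high, 90-170 g. Outline: 28 mm around a line (-24,0)-(24,0) mm, bent 30 deg towards -y to (+-46.5,-13): bulge +y, hollow -y. At x=0 it is 56 mm wide, flat parallel sides (33 mm long on the hollow side). Origin: foot underside, mid straight part; z up. Starts tipped 35 deg on drainer_a, hollow side downhill
- tray_yellow: yellow tray, same as green, on drainer_b. All trays: band wall z 20-45 mm, 3.5 thick, cavity floor z 22; below z 20 a solid square-edged foot set in 5 mm all round. It enters a like tray's cavity with 1.5 mm play all round, 20 mm deep, only when turned alike (not half a turn off), till band rests on rim: upper origin 25 mm above lower (green: 29 above the bar's)
- rack: low stainless wire rack, fixed, 170 x 170 mm, top 60 mm above the table; origin on the table under its centre, z up
- drainer_a: fixed grey sloping drainer with the green tray, left or right of the rack: board 180 mm (its x) by 130 mm, rising 35 deg towards its own +y (towards the robot), middle of its surface 60 mm above its origin, which lies on the table; two rubber stops 30 mm wide, 14 mm high off the board, 62 mm apart: a finger passes between or over them
- drainer_b: the like drainer carrying the yellow tray
- bleach_bottle: yellow bleach bottle with a blue twist cap, 88 mm diameter, 236 mm high, bystander; origin under its centre
- glass_jar: empty glass jar, 80 mm diameter, 110 mm high, bystander; origin under its centre
- scrub_brush: bamboo scrub brush, 140 x 50 x 44 mm, lying, bystander; origin under its centre
- hanger: blue plastic clothes hanger lying flat, 400 mm long (its x), 12 mm thick, bystander; origin at the middle of its long bar
- crank: steel crank lever for the ceiling poles with a black grip, 350 x 100 mm, lying, bystander; origin on its shaft
- tin_cup: red mug, 72 mm diameter, 80 mm high, bystander; origin under its centre
Mind the look-alikes: they are no part of the job. Leave any pink look-alike of the tray_yellow alone.

How it is judged (in metres and radians):
On the way, in this order (a step that is already met when the one before it is completed fails the run):
1. the green tray sits fully down in the blue one and is let go (x of tray_green in the frame of bracket between -0.015 and 0.015 m and y of tray_green in the frame of bracket between -0.005 and 0.005 m and z of tray_green in the frame of bracket between 0.0265 and 0.0315 m and angle between the x axis of tray_green and the x axis of bracket, either way round below 0.09 rad and angle between the z axis of tray_green and the z axis of bracket, either way round below 0.05 rad and contact force between the fingers and tray_green below 0.3 N), for 0.2 s.
2. the yellow tray sits fully down in the green one and is let go (x of tray_yellow in the frame of tray_green between -0.004 and 0.004 m and y of tray_yellow in the frame of tray_green between -0.004 and 0.004 m and z of tray_yellow in the frame of tray_green between 0.0225 and 0.0275 m and angle between the x axis of tray_yellow and the x axis of tray_green, either way round below 0.09 rad and angle between the z axis of tray_yellow and the z axis of tray_green, either way round below 0.05 rad and contact force between the fingers and tray_yellow below 0.3 N), for 0.2 s.
At the end, for the whole second after the job is handed in: Green fully down in blue: 26.5 to 31.5 mm above the bar, within 15 mm of it in x and 5 in y; yellow fully down in green: 22.5 to 27.5 mm above it, within 4 mm in x and y; each turned alike within 0.09 rad and level with the one below within 0.05 rad; both slower than 20 mm/s (x of tray_green in the frame of bracket between -0.015 and 0.015 m and y of tray_green in the frame of bracket between -0.005 and 0.005 m and z of tray_green in the frame of bracket between 0.0265 and 0.0315 m and angle between the x axis of tray_green and the x axis of bracket, either way round below 0.09 rad and angle between the z axis of tray_green and the z axis of bracket, either way round below 0.05 rad and x of tray_yellow in the frame of tray_green between -0.004 and 0.004 m and y of tray_yellow in the frame of tray_green between -0.004 and 0.004 m and z of tray_yellow in the frame of tray_green between 0.0225 and 0.0275 m and angle between the x axis of tray_yellow and the x axis of tray_green, either way round below 0.09 rad and angle between the z axis of tray_yellow and the z axis of tray_green, either way round below 0.05 rad and linear speed of each of tray_green, tray_yellow below 0.02 m/s); the robot touches nothing.
It fails at once if two trays pressed or dropped on one another with more than 80 N (contact force between tray_green and bracket above 80 N or contact force between tray_yellow and tray_green above 80 N).
It fails at once if a bystander moved more than 30 mm (distance of any of bleach_bottle, glass_jar, scrub_brush, hanger, crank, tin_cup from where it was at the start of the episode above 0.03 m).
It also fails if it takes over 72 s, if anything falls off the work surface, if the arm or the gripper's body presses on something with over 40 N, if the wrist force passes 120 N, or if a joint passes its speed limit or range.

## Robot

A 6-joint arm with a two-finger parallel gripper is mounted at the origin on the work surface. World frame = base frame: x ahead of the robot, y to its left, z up, the work surface at z = 0. Lengths are in mm, angles in degrees, forces in N, time in s.
With the tool pointing down it reaches from about 350 to 850 mm from the base axis. Payload 8.1 kg.
Tool frame: the origin (TCP) lies between the finger pads; the fingertips stand 22 mm ahead of it and the grasp point (between the pads) lies 3 mm ahead of it; z points along the fingers, y is the line along which they close (so a half turn about z gives the same grasp; the last joint's range is limited). The gripper opens to 85 mm and grips with 20 to 120 N. Pads are 22 mm wide; open, the fingers measure 114 mm over their backs; the gripper's body (76 mm by 85 mm) begins 54 mm behind the grasp point. The pads swing forward as they close: fully open they stand 13 mm farther back than shut.
Start: joints at [-4.893, 7.471, 85.268, -0, 87.261, -4.893], TCP at [600.005, 0.022, 253.292] pointing down, gripper open.
Joint ranges: [-169.43, 169.43], [-51.17, 129.36], [1.28, 143.12], [-76.62, 256.62], [0, 156.53], [-152.29, 152.29]. Speed limits (degrees/s): [136.94, 136.94, 159.86, 180, 180, 180].

## Interface

Orientations are given as [roll, pitch, yaw] about the fixed x, y, z axes, in that order (R = Rz(yaw) Ry(pitch) Rx(roll)).
In Python, from bench import sense, snapshot, calibration, hand_in gives the robot as it stands.
- The arm moves only by the shell command python3 -m crank 'ROWS' [FORCE]. ROWS is JSON, a list of rows, each a list of 5 numbers: the shift along the tool's x, y, z in cm, then the turn about the tool's z in rad, then the finger opening in cm, from 0 to 8.54. A call has 1 to 20 rows; each row is the pose to reach, as a shift and turn from the pose commanded when the call began, along the tool's axes at that moment; what a row does not reach only later rows make up. A row lasts 1/10 s, in which the tool goes at most 50 mm and 8.59 degrees, less where a joint would pass 70% of its speed; a pose out of reach is approached as far as the arm can. A call with a gripper value outside its range is refused whole. The fingers move at their own pace and stop on an object; FORCE is the grip in N (left out, the last holds). Time passes only in rows, so rows that repeat a pose let the fingers close. It gives the time, the measured TCP pose, the force, the opening and the grip force at its end, in the units of the state.
- sense(): the state, without advancing time (a new reading comes with each control period).
- snapshot(name): name is "scene" or "side" or "wrist"; returns (picture, depth): 384x512x3 uint8, red, green, blue; 384x512 float32, mm along the optical axis (not along the pixel's ray), 0 where there is no reading.
- calibration(name): a dict with "fovy" (degrees; the focal length in pixels is half the picture's height over the tangent of half this angle, whatever the lens; pixels are square), "cx", "cy" (the principal point, pixels), "rvec" (rotation vector, rad) and "tvec" (3), from world to camera coordinates, as OpenCV has them; the wrist camera has in their place "tool_from_camera" (4x4, takes a point from camera to tool coordinates, whose origin is the TCP and whose axes are the flange's). Camera axes: x right, y down, z forward; pixel columns grow to the right and rows downward; lengths in mm; the calibration is good to about 2 mm. A picture is of the moment at which its call begins: read the wrist's pose just before it. calibration takes no time and is no camera call.
- hand_in(): hands the job in; it is judged then, once.
The state is a dict: "time": time; "joint_pos": joint angles; "qd": joint speeds; "joint_efforts": joint torques, N m; "tool_pos": TCP position; "tcp_rot": TCP orientation; "ft_force": force on the tool from outside, world axes, zero at the start; "wrist_torque": the same for the moment, N m; "finger_gap": finger opening in mm; "grip_force": force on a finger pad.
Only numpy, scipy, OpenCV 4.12 (cv2) and the standard library are available. Lean on these libraries where they do the work, as an engineer would, in place of code of your own. Each camera call takes 0.05 s, during which the arm holds its last target. There are 200 camera calls.

## Working session

There is one attempt and no reset: what is moved stays moved. The work goes in short steps, Python scripts to look and compute and a shell command to move; the robot and the scene stay as the last step left them, time stands still between calls to the robot, and variables do not carry over. Pictures are saved under pics/ and viewed, at most 10 in all, crops included, and the job is handed in when it is done.

```bash
ls; mkdir -p pics; python3 - <<'E'
from bench import *
import cv2,numpy as np
s=sense();print(s)
ims=[]
for n in("scene","side","wrist"):
    p,d=snapshot(n);np.savez(f"/tmp/{n}0.npz",p=p,d=d);c=calibration(n);print(n,c)
    ims.append(p)
cv2.imwrite("pics/scene0.png",cv2.resize(ims[0][:,:,::-1],(800,600)))
cv2.imwrite("pics/side0.png",np.hstack([cv2.resize(i[:,:,::-1],(400,300)) for i in ims[1:]]))
E
```

```text
pics
{'time': 0.0, 'joint_pos': array([-4.89384009e+00,  7.51619247e+00,  8.53298632e+01,  1.08514263e-03,
        8.72613284e+01, -4.89277325e+00]), 'qd': array([-0.02860955, -0.03007864, -0.02619333,  0.08347193, -0.03075158,
       -0.05357609]), 'joint_efforts': array([-1.90700346e-03, -5.69404185e+01, -5.00557995e+01, -2.19391650e-04,
        1.44415747e-02,  7.24149572e-05]), 'tool_pos': array([5.99487918e+02, 6.45228671e-02, 2.52227493e+02]), 'tcp_rot': array([-1.79893100e+02, -1.02387698e-02,  8.99988707e+01]), 'ft_force': array([-0.30161766, -0.11243383, -1.22336489]), 'wrist_torque': array([-0.00192761,  0.00336843, -0.03706138]), 'grip_force': 0.0, 'finger_gap': 85.37484463291388}
scene {'fovy': 51.562097663465146, 'cx': 257.98244334436794, 'cy': 190.04202086204822, 'rvec': array([ 0.86646928,  2.65873307, -0.94811577]), 'tvec': array([ 421.54693718, -174.97003559, 1553.91994816])}
side {'fovy': 51.8562793604372, 'cx': 254.47528628503488, 'cy': 193.20403820624912, 'rvec': array([ 2.33848528, -0.17182732,  0.08462452]), 'tvec': array([-511.53107035,   91.67936326, 1431.31941527])}
wrist {'fovy': 59.63687366389063, 'cx': 254.72579945415836, 'cy': 190.6057229642052, 'tool_from_camera': array([[-9.39878142e-04, -9.64522846e-01, -2.63997720e-01,
         6.66353930e+01],
       [ 9.99999397e-01, -1.05659778e-03,  3.00135638e-04,
         2.30364790e-01],
       [-5.68427085e-04, -2.63997279e-01,  9.64523257e-01,
        -1.20111581e+02],
       [ 0.00000000e+00,  0.00000000e+00,  0.00000000e+00,
         1.00000000e+00]])}
```

View pics/scene0.png

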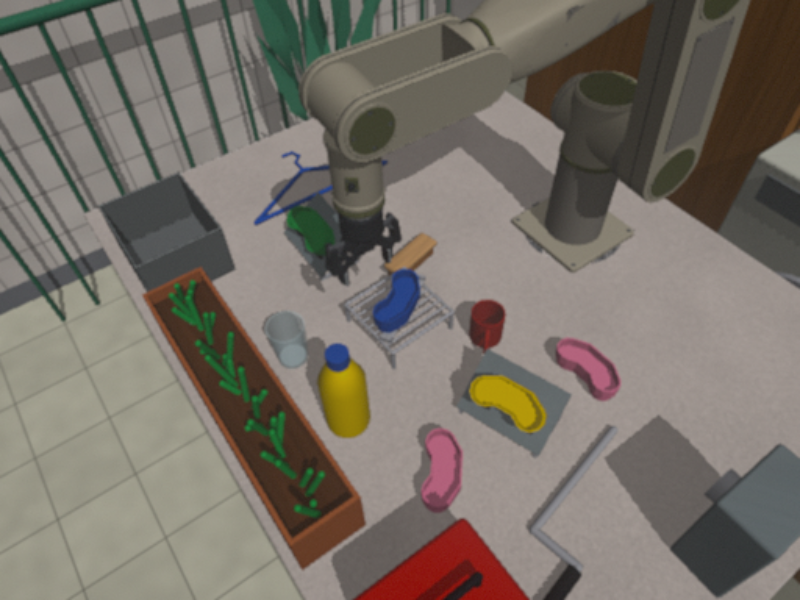

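View pics/side0.png

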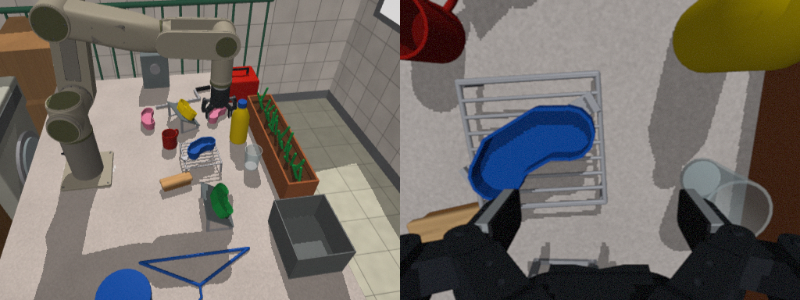

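Scene view (800x600): the green tray is at about (310,230), partly behind the gripper. The blue tray on the rack is at (397,300), and yellow on its drainer is at (507,403). Look-alikes are the pink trays at (588,367) and (442,468), the yellow bottle at (344,400), and in the side view the round blue thing. By colour and drainer I choose green at (310,230) and yellow at (507,403).

```bash
cat > h.py <<'E'
import numpy as np,cv2
from bench import *
from scipy.spatial.transform import Rotation as R
HS={'blue':((105,130,40),(125,255,255)),'green':((50,110,30),(80,255,255)),'yellow':((20,140,80),(32,255,255))}
def shot(n):
    s=sense();p,d=snapshot(n);return s,p,d,calibration(n)
def toolT(s):
    T=np.eye(4);T[:3,:3]=R.from_euler('xyz',s['tcp_rot'],degrees=True).as_matrix();T[:3,3]=s['tool_pos'];return T
def camT(n,s,c):   # world from camera
    if n=='wrist': return toolT(s)@c['tool_from_camera']
    T=np.eye(4);T[:3,:3]=R.from_rotvec(c['rvec']).as_matrix();T[:3,3]=c['tvec'];return np.linalg.inv(T)
def cloud(n,s,p,d,c):
    f=p.shape[0]/2/np.tan(np.radians(c['fovy']/2));v,u=np.mgrid[:p.shape[0],:p.shape[1]]
    P=np.stack([(u-c['cx'])/f*d,(v-c['cy'])/f*d,d,np.ones_like(d)],-1)
    return (P@camT(n,s,c).T)[...,:3]
def mask(p,col,big=True):
    m=cv2.inRange(cv2.cvtColor(p,cv2.COLOR_RGB2HSV),*HS[col])
    return m
def blobs(m,amin=150):
    k,l,st,ce=cv2.connectedComponentsWithStats(m);return [(l==i,st[i],ce[i]) for i in range(1,k) if st[i,4]>amin]
E
python3 - <<'E'
from h import *
for n in("scene","side","wrist"):
    z=np.load(f"/tmp/{n}0.npz");p,d=z['p'],z['d'];s=sense();c=calibration(n);W=cloud(n,s,p,d,c)
    for col in HS:
        for m,st,ce in blobs(mask(p,col)):
            P=W[m&(d>0)]; print(n,col,st,ce.round(),len(P),np.median(P,0).round(),P.min(0).round(),P.max(0).round())
E
```

```text
scene blue [239 173  29  39 695] [254. 193.] 689 [526.  -9.  86.] [461. -64.  66.] [597.  41. 113.]
scene blue [208 220  15  17 193] [215. 228.] 191 [741. 124. 233.] [722. 100. 213.] [759. 139. 238.]
scene green [  0   0  78  85 700] [35. 17.] 698 [  820. -1235.   300.] [  644. -1256.   -69.] [  933. -1218.   321.]
scene green [163   0  30  40 667] [178.  16.] 662 [  229. -1046.   132.] [   97. -1258.   -63.] [  292. -1014.   260.]
scene green [194   0  16  41 334] [201.  22.] 333 [   41. -1182.    86.] [  -10. -1249.   -59.] [ 199. -899.  197.]
scene green [213   0  11  31 223] [218.  13.] 222 [  -25. -1109.    78.] [  -67. -1135.   -16.] [   33. -1041.   183.]
scene green [225   0  18  27 221] [234.  13.] 221 [  -9. -930.  149.] [ -80. -982.   78.] [  27. -913.  216.]
scene green [167  27  26  47 268] [181.  52.] 267 [ 261. -985.    4.] [  200. -1088.  -119.] [ 308. -962.  113.]
scene green [184 134  30  27 475] [199. 146.] 472 [ 560. -310.   79.] [ 519. -385.   57.] [ 598. -236.  117.]
scene green [108 179  30  42 429] [123. 199.] 429 [ 891. -202.  138.] [ 851. -305.   94.] [ 923.
[... 1129 characters left out ...]
886. -137.  140.] [ 855. -174.   98.] [940. -20. 194.]
side green [371 195  19  37 277] [380. 214.] 277 [ 886. -245.  144.] [ 855. -281.   99.] [ 942. -113.  188.]
side green [269 235  29  45 883] [282. 257.] 882 [ 555. -323.   82.] [ 517. -388.   58.] [ 594. -223.  120.]
side yellow [227 127  25  27 394] [238. 140.] 394 [491. 278.  86.] [448. 226.  -2.] [543. 437. 120.]
side yellow [294 137  26  48 964] [306. 161.] 961 [725.  83. 119.] [667. -12.  -1.] [825. 386. 291.]
wrist blue [   87   134   163   123 11457] [166. 188.] 11413 [521.  -7.  87.] [448. -96.  44.] [595.  39. 253.]
wrist yellow [  349     0   163    92 13001] [433.  43.] 12934 [707.  99. 158.] [693.  73.  10.] [749. 146. 199.]
```

```bash
python3 -m crank '[[-4.5,-0.6,0,0,8.5],[-9,-1.2,0,0,8.5],[-13.5,-1.8,0,0,8.5],[-18,-2.5,0,0,8.5],[-22.5,-3.1,0,0,8.5],[-27,-3.7,0,0,8.5],[-31.5,-4.3,0,0,8.5],[-31.5,-4.3,0,0,8.5],[-31.5,-4.3,0,0,8.5]]'; cat > g.py <<'E'
from h import *
import sys
col=sys.argv[1];s,p,d,c=shot('wrist');np.savez(f'/tmp/w_{col}.npz',p=p,d=d)
cv2.imwrite(f'pics/w_{col}_{s["time"]:.1f}.png',p[:,:,::-1]);print('saved',f'pics/w_{col}_{s["time"]:.1f}.png',s['tool_pos'].round(1),s['tcp_rot'].round(2))
W=cloud('wrist',s,p,d,c);b=max(blobs(mask(p,col)),key=lambda t:t[1][4]);m=b[0]&(d>0);P=W[m]
print('px',b[1],b[2].round(),'min',P.min(0).round(),'max',P.max(0).round())
# dominant planes by RANSAC: drainer (grey) and tray floor
rng=np.random.default_rng(0)
def plane(P):
    best=0
    for _ in range(400):
        q=P[rng.integers(len(P),size=3)];n=np.cross(q[1]-q[0],q[2]-q[0]);n/=np.linalg.norm(n)+1e-9
        i=abs((P-q[0])@n)<1.2
        if i.sum()>best: best=i.sum();I=i
    q=P[I];o=q.mean(0);n=np.linalg.svd(q-o,full_matrices=False)[2][2];n*=np.sign(n[2]);return o,n,I
o,n,I=plane(P);print('plane',o.round(1),n.round(3),'tilt',np.degrees(np.arccos(n[2])).round(1),'az',np.degrees(np.arctan2(n[1],n[0])).round(1),I.sum())
# tray coords: zt=n, yt uphill
yt=-n.copy();yt[2]=0;yt/=np.linalg.norm(yt);yt=yt-n*(yt@n);yt/=np.linalg.norm(yt);xt=np.cross(yt,n)
L=(P-o)@np.stack([xt,yt,n]).T
h=L[:,2];print('height pct',np.percentile(h,[1,5,25,50,75,95,99]).round(1))
rim=L[(h>19)&(h<26)];print('rim box',rim.min(0).round(1),rim.max(0).round(1),len(rim))
# x-symmetry: centre x from rim extent ; y at x~centre
cx=(np.percentile(rim[:,0],.5)+np.percentile(rim[:,0],99.5))/2
k=abs(rim[:,0]-cx)<10;ry=rim[k][:,1];print('y at mid', np.percentile(ry,[2,10,50,90,98]).round(1))
ry_hi=ry[ry>np.median(L[:,1])];print('n',len(ry_hi))
np.savez(f'/tmp/fit_{col}.npz',o=o,A=np.stack([xt,yt,n]),L=L)
w,v=[],[]
print('cx',cx.round(1),'xt',xt.round(3),'yt',yt.round(3))
E
python3 g.py green
```

```text
time: 1.05
tool_pos: [556.3, -316.0, 252.5]
tcp_rot: [-179.9, -0.1, 89.9]
ft_force: [1.0, 0.4, -0.4]
finger_gap: 85.1
grip_force: 0.0
saved pics/w_green_1.1.png [ 556.3 -316.   252.5] [-1.7995e+02 -5.0000e-02  8.9860e+01]
px [  212    82    90   173 11987] [257. 165.] min [ 518. -391.   25.] max [ 597. -236.  118.]
plane [ 559.1 -309.8   76.2] [ 0.561 -0.016  0.828] tilt 34.2 az -1.7 4880
height pct [-19.7 -11.9  -0.1   1.5  15.3  22.4  23.2]
rim box [-76.3 -30.3  19. ] [74.  39.8 24.2] 2104
y at mid [-16.8 -15.5  35.9  39.1  39.4]
n 159
cx -0.5 xt [0.029 1.    0.   ] yt [-0.827  0.024  0.561]
```

View pics/w_green_1.1.png

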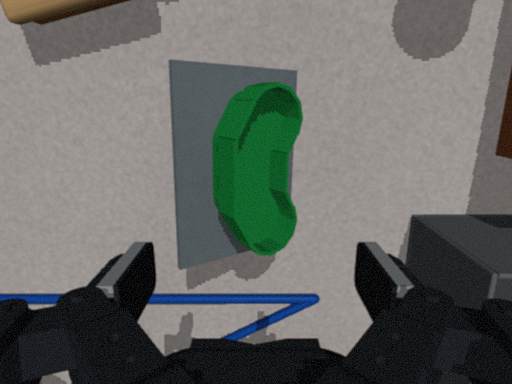

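Close crop: a green bean tray at (257,165) on its grey drainer, bulge (uphill) wall at (220,165) and hollow side to the right. That is the right one. I'll grip the bulge wall with one finger inside, so that closing levels the tray.

```bash
python3 -m crank '[[0.3,-1.2,3,0.028,3.6],[0.57,-2.23,6,0.028,3.6],[0.57,-2.23,9,0.028,3.6],[0.57,-2.23,11,0.028,3.6],[0.57,-2.23,12,0.028,3.6],[0.57,-2.23,13,0.028,3.6],[0.57,-2.23,13.5,0.028,3.6],[0.57,-2.23,13.5,0.028,3.6]]' 40; python3 - <<'E'
from h import *
s,p,d,c=shot('side');cv2.imwrite('pics/s1.png',cv2.resize(p[190:330,210:350,::-1],None,fx=4,fy=4))
s,p,d,c=shot('wrist');cv2.imwrite('pics/w1.png',p[:,:,::-1])
E
```

```text
time: 1.9
tool_pos: [534.9, -309.0, 118.3]
tcp_rot: [180.0, 0.0, 88.4]
ft_force: [-0.2, -0.0, 0.7]
finger_gap: 36.1
grip_force: 0.0
```

View pics/w1.png

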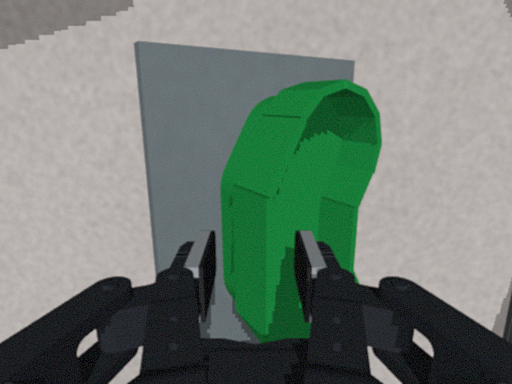

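The fingers straddle the bulge wall: outer pad at (208,270), inner at (305,270). Closing.

```bash
python3 -m crank '[[0,0,0,0,2.4],[0,0,0,0,1.9],[0,0,0,0,1.6],[0,0,0,0,1.4],[0,0,-0.1,0,1.2],[0,0,-0.2,0,1.0],[0,0,-0.3,0,0.8],[0,0,-0.4,0,0.6],[0,0,-0.5,0,0.4],[0,0,-0.6,0,0.2],[0,0,-0.6,0,0.1],[0,0,-0.6,0,0.1],[0,0,-0.6,0,0.1]]' 40; python3 -m crank '[[0,0,-1,0,0.1],[0,0,-2,0,0.1],[0,0,-3,0,0.1],[0,0,-5,0,0.1],[0,0,-7,0,0.1],[0,0,-9,0,0.1],[0,0,-9,0,0.1]]';python3 - <<'E'
from h import *
s,p,d,c=shot('side');q=cv2.resize(p[190:310,210:330,::-1],(384,384))
s,p,d,c=shot('wrist');cv2.imwrite('pics/w2.png',np.hstack([cv2.resize(p[:,:,::-1],(416,384)),q]))
W=cloud('wrist',s,p,d,c);m=(mask(p,'green')>0)&(d>0);P=(np.c_[W[m],np.ones(m.sum())]@np.linalg.inv(toolT(s)).T)[:,:3];print(P.min(0),P.max(0))
np.savez('/tmp/w2.npz',p=p,d=d)
E
```

```text
time: 3.3
tool_pos: [531.3, -308.8, 122.4]
tcp_rot: [-179.6, -0.1, 88.4]
ft_force: [-13.4, -0.7, 1.8]
finger_gap: 9.7
grip_force: 36.6
time: 4.0
tool_pos: [537.0, -310.5, 219.4]
tcp_rot: [179.6, 0.2, 88.4]
ft_force: [0.4, 0.1, -0.1]
finger_gap: 2.3
grip_force: 39.8
[-57.36244568 -49.45883195 -73.89226081] [ 74.68478722  68.23972521 172.61410907]
```

View pics/w2.png

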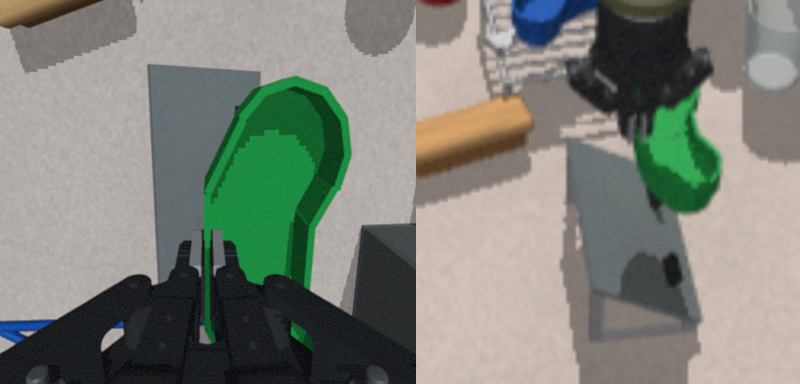

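The tray is held by its bulge wall at (208,270) and looks level. Now its pose in the tool frame.

```bash
cat > fit.py <<'E'
from h import *
# rim fit of a level-ish tray: frame T (axes) in which points P given with z up (zs=+1) ; returns rim height & outline
def rimpose(P,zlo,zhi,yaw0,verbose=1):
    """P: Nx3 in frame with z along tray up. Symmetry + mid-section fit. yaw0 guess (rad) of tray x axis"""
    r=P[(P[:,2]>zlo)&(P[:,2]<zhi)]
    pl=np.linalg.lstsq(np.c_[r[:,:2],np.ones(len(r))],r[:,2],rcond=None)[0]
    from scipy.optimize import least_squares
    def sd(q): # distance to centreline minus 26.25 (wall middle), curved
        c,s=np.cos(q[2]),np.sin(q[2]);X=(r[:,0]-q[0])*c+(r[:,1]-q[1])*s;Y=-(r[:,0]-q[0])*s+(r[:,1]-q[1])*c
        V=np.array([[-46.5,-13],[-24,0],[24,0],[46.5,-13]]);D=[]
        for a,b in zip(V[:-1],V[1:]):
            t=np.clip(((X-a[0])*(b-a)[0]+(Y-a[1])*(b-a)[1])/((b-a)@(b-a)),0,1)
            D.append(np.hypot(X-a[0]-t*(b-a)[0],Y-a[1]-t*(b-a)[1]))
        e=np.min(D,0)-26.25
        return np.sign(e)*np.maximum(abs(e)-1.5,0)
    m=r[:,:2].mean(0);best=None
    for dx in(-10,10):
      for y in (0,10):
        q0=[m[0]+dx*np.cos(yaw0)-y*np.sin(yaw0),m[1]+dx*np.sin(yaw0)+y*np.cos(yaw0),yaw0]
        f=least_squares(sd,q0,loss='soft_l1')
        if best is None or f.cost<best.cost: best=f
    return best.x,np.sqrt(np.mean(best.fun**2)),pl,len(r),np.median(r[:,2])
E
python3 - <<'E'
from fit import *
s=sense();z=np.load('/tmp/w2.npz');p,d=z['p'],z['d'];c=calibration('wrist');W=cloud('wrist',s,p,d,c)
b=max(blobs(mask(p,'green')),key=lambda t:t[1][4]);er=cv2.erode(b[0].astype(np.uint8),np.ones((3,3)))>0
m=b[0]&(d>0);P=W[m];print(s['tool_pos'],s['tcp_rot'])
h=np.histogram(P[:,2],bins=np.arange(160,250,2));print(dict(zip(h[1].astype(int),h[0])))
zr=np.percentile(P[:,2],97);print(zr)
print(rimpose(P,zr-4,zr+3,np.pi/2))
fl=P[(P[:,2]<zr-19)&(P[:,2]>zr-28)];print('floor plane slopes',np.linalg.lstsq(np.c_[fl[:,:2]-fl[:,:2].mean(0),np.ones(len(fl))],fl[:,2],rcond=None)[0])
# blue from the first wrist shot
z=np.load('/tmp/wrist0.npz');p,d=z['p'],z['d'];s['tool_pos']=np.array([599.49,.06,252.23]);s['tcp_rot']=np.array([-179.893,-.01,89.999])
W=cloud('wrist',s,p,d,c);b=max(blobs(mask(p,'blue')),key=lambda t:t[1][4]);P=W[b[0]&(d>0)];P=P[P[:,2]<130]
zr=np.percentile(P[:,2],97);print(zr);print(rimpose(P,zr-4,zr+3,np.radians(60)))
for n in('scene',):
    z=np.load(f'/tmp/{n}0.npz');p,d=z['p'],z['d'];W=cloud(n,s,p,d,calibration(n));b=max(blobs(mask(p,'blue')),key=lambda t:t[1][4]);P=W[b[0]&(d>0)]
    zr=np.percentile(P[:,2],97);print(zr);print(rimpose(P,zr-4,zr+3,np.radians(60)))
E
```

```text
[ 535.33782326 -309.45262812  215.09008431] [1.79888059e+02 6.07358586e-02 8.84080776e+01]
{np.int64(160): np.int64(0), np.int64(162): np.int64(0), np.int64(164): np.int64(0), np.int64(166): np.int64(0), np.int64(168): np.int64(0), np.int64(170): np.int64(0), np.int64(172): np.int64(0), np.int64(174): np.int64(0), np.int64(176): np.int64(0), np.int64(178): np.int64(0), np.int64(180): np.int64(0), np.int64(182): np.int64(6), np.int64(184): np.int64(7534), np.int64(186): np.int64(9892), np.int64(188): np.int64(409), np.int64(190): np.int64(427), np.int64(192): np.int64(448), np.int64(194): np.int64(460), np.int64(196): np.int64(477), np.int64(198): np.int64(517), np.int64(200): np.int64(497), np.int64(202): np.int64(572), np.int64(204): np.int64(573), np.int64(206): np.int64(2677), np.int64(208): np.int64(2623), np.int64(210): np.int64(6), np.int64(212): np.int64(5), np.int64(214): np.int64(7), np.int64(216): np.int64(8), np.int64(218): np.int64(6), np.int64(220): np.int64(5), np.int64(222): np.int64(5), np.int64(224): np.int64(4), np.int64(226): np.int64(4), np.int64(228): np.int64(30
[... 233 characters left out ...]
np.int64(246): np.int64(6)}
208.7647354821869
(array([ 561.45773567, -310.38665636,    1.54029317]), np.float64(0.48967342237123473), array([-7.86684728e-03,  1.19585429e-03,  2.12614762e+02]), 5669, np.float64(207.93697388897604))
floor plane slopes [2.89638235e-03 4.81057536e-03 1.86165599e+02]
108.91217435462781
(array([519.96717802,  -2.04006054,   0.5317074 ]), np.float64(0.13686688405867609), array([1.66324003e-03, 3.53340642e-03, 1.07252628e+02]), 1865, np.float64(108.24763428739806))
107.59865435427642
(array([ 5.23635707e+02, -3.71512138e-01,  5.28678854e-01]), np.float64(0.5330802714408897), array([1.65078995e-03, 2.59344255e-05, 1.05438849e+02]), 88, np.float64(105.9955002395331))
```

```bash
python3 -m crank '[[2.4,-0.15,0,0.1,0.1],[5.9,-0.37,0,0.25,0.1],[9.4,-0.58,0,0.4,0.1],[12.9,-0.8,0,0.55,0.1],[16.4,-1.02,0,0.7,0.1],[19.9,-1.23,0,0.85,0.1],[22.4,-1.4,0,0.95,0.1],[23.6,-1.46,0,1.009,0.1],[23.6,-1.46,0,1.009,0.1],[23.6,-1.46,0,1.009,0.1],[23.6,-1.46,0,1.009,0.1]]'; cat > two.py <<'E'
from fit import *
import sys
up,lo=sys.argv[1:3];s0=sense();s,p,d,c=shot('wrist');print(s['time'],s['tool_pos'].round(1),s['tcp_rot'].round(2),s['finger_gap'],s['joint_pos'].round())
cv2.imwrite(f'pics/two_{s["time"]:.1f}.png',p[:,:,::-1])
W=cloud('wrist',s,p,d,c)@np.eye(3);Ti=np.linalg.inv(toolT(s));T=W@Ti[:3,:3].T+Ti[:3,3];T[...,1]*=-1;T[...,2]*=-1  # tool axes, y and z flipped => z up
for col in(up,lo):
    ok=False
    for m,st,ce in sorted(blobs(mask(p,col)),key=lambda t:-t[1][4])[:1]:
        P=T[m&(d>0)];P=P[P[:,2]<30] if col==up else P[P[:,2]<-40]
        h,e=np.histogram(P[:,2],bins=np.arange(-250,40,1.));h=np.convolve(h,np.ones(4),'same')
        if col==up: zr=-7 if len(sys.argv)<4 else float(sys.argv[3])
        else: zr=np.percentile(P[:,2],97)-1
        k=(P[:,2]>zr-4)&(P[:,2]<zr+4);zr=np.median(P[k,2])
        q,r,pl,n,z=rimpose(P,zr-2.5,zr+2.5,0.)
        print(col,'centre in tool x,y,z(ahead) mm',q[:1].round(1),-q[1].round(1),(-z).round(1),'turn about tool z deg',-np.degrees(q[2]).round(2),'rms',r.round(2),n,'slopes',pl[:2].round(4))
        if col==up: qa=q,z
        else:
            print('MOVE cm dx,dy,dz(to touch seat), turn rad:',((q[0]-qa[0][0])/10).round(2),(-(q[1]-qa[0][1])/10).round(2),((qa[1]-z-25)/10).round(2),(-(q[2]-qa[0][2])).round(4))
E
python3 two.py green blue
```

```text
time: 5.2
tool_pos: [526.5, -73.7, 213.7]
tcp_rot: [-180.0, 0.0, 30.6]
ft_force: [0.2, -0.0, -0.8]
finger_gap: 2.5
grip_force: 39.8
5.2 [526.5 -73.7 213.7] [-1.7998e+02  4.0000e-02  3.0630e+01] 2.452500497995083 [-13.  -2.  99.  -0.  83.  46.]
green centre in tool x,y,z(ahead) mm [0.] 26.1 7.2 turn about tool z deg 0.05 rms 0.35 5487 slopes [0.0019 0.0082]
blue centre in tool x,y,z(ahead) mm [31.] -64.5 105.4 turn about tool z deg 0.23 rms 0.13 3079 slopes [ 0.0017 -0.0061]
MOVE cm dx,dy,dz(to touch seat), turn rad: 3.1 -9.07 7.32 0.0031
```

```bash
python3 -m crank '[[1.2,-3.5,0,0.003,0.1],[2.6,-7.5,0,0.003,0.1],[3.1,-9.07,1,0.003,0.1],[3.1,-9.07,3,0.003,0.1],[3.1,-9.07,4.2,0.003,0.1],[3.1,-9.07,4.8,0.003,0.1],[3.1,-9.07,4.9,0.003,0.1],[3.1,-9.07,4.9,0.003,0.1],[3.1,-9.07,4.9,0.003,0.1]]'; python3 two.py green blue; ls pics
```

```text
time: 6.15
tool_pos: [507.9, 20.5, 166.2]
tcp_rot: [180.0, -0.1, 30.4]
ft_force: [-0.7, -0.1, -1.2]
finger_gap: 2.4
grip_force: 39.7
6.15 [507.9  20.5 166.2] [ 1.7996e+02 -6.0000e-02  3.0380e+01] 2.424908570879264 [ -3.  -3. 106.  -0.  78.  56.]
green centre in tool x,y,z(ahead) mm [0.1] 26.1 7.2 turn about tool z deg 0.15 rms 0.34 5495 slopes [0.0018 0.0076]
blue centre in tool x,y,z(ahead) mm [-0.4] 25.5 57.7 turn about tool z deg -2520.31 rms 0.04 528 slopes [-0.0604 -0.0924]
MOVE cm dx,dy,dz(to touch seat), turn rad: -0.04 -0.06 2.55 -43.9903
s1.png
scene0.png
side0.png
two_5.2.png
two_6.2.png
w1.png
w2.png
w_green_1.1.png
```

```bash
python3 -m crank '[[0,0,0.1,0,0.1],[0,0,0.2,0,0.1],[0,0,0.3,0,0.1],[0,0,0.4,0,0.1],[0,0,0.5,0,0.1],[0,0,0.6,0,0.1],[0,0,0.6,0,0.1]]'
```

```text
time: 6.9
tool_pos: [507.1, 20.9, 159.0]
tcp_rot: [-180.0, 0.0, 30.4]
ft_force: [-0.4, -1.4, -1.3]
finger_gap: 2.3
grip_force: 39.7
```

```bash
python3 -m crank '[[0,0,0.15,0,0.1],[0,0,0.3,0,0.1],[0,0,0.45,0,0.1],[0,0,0.6,0,0.1],[0,0,0.6,0,0.1]]'
```

```text
time: 7.4
tool_pos: [507.0, 20.9, 152.9]
tcp_rot: [-180.0, 0.0, 30.4]
ft_force: [-0.2, 0.2, -1.2]
finger_gap: 2.5
grip_force: 39.7
```

Entering freely (7 mm below the rim, no force).

```bash
python3 -m crank '[[0,0,0.2,0,0.1],[0,0,0.4,0,0.1],[0,0,0.6,0,0.1],[0,0,0.8,0,0.1],[0,0,0.9,0,0.1],[0,0,1.0,0,0.1],[0,0,1.0,0,0.1]]'; python3 -m crank '[[0,0,0.05,0,0.1],[0,0,0.1,0,0.1],[0,0,0.15,0,0.1],[0,0,0.2,0,0.1],[0,0,0.2,0,0.1]]'
```

```text
time: 8.1
tool_pos: [507.2, 20.9, 143.1]
tcp_rot: [-180.0, 0.0, 30.4]
ft_force: [-0.4, 0.3, -1.2]
finger_gap: 2.4
grip_force: 39.7
time: 8.6
tool_pos: [507.2, 20.9, 141.2]
tcp_rot: [-180.0, 0.0, 30.4]
ft_force: [-0.5, 0.7, -1.3]
finger_gap: 2.4
grip_force: 39.7
```

```bash
python3 -m crank '[[0,0,0.05,0,0.1],[0,0,0.1,0,0.1],[0,0,0.1,0,0.1]]';python3 -m crank '[[0,0,0.05,0,0.1],[0,0,0.1,0,0.1],[0,0,0.1,0,0.1]]'
```

```text
time: 8.9
tool_pos: [507.3, 20.9, 140.4]
tcp_rot: [180.0, -0.0, 30.4]
ft_force: [-1.0, 1.5, 0.7]
finger_gap: 2.5
grip_force: 40.0
time: 9.2
tool_pos: [507.3, 20.9, 140.4]
tcp_rot: [180.0, -0.0, 30.4]
ft_force: [-5.7, 0.6, 9.2]
finger_gap: 2.4
grip_force: 41.1
```

```bash
python3 -m crank '[[0,0,-0.06,0,0.3],[0,0,-0.06,0,0.8],[0,0,-0.06,0,1.6],[0,0,-0.06,0,2.4],[0,0,-0.06,0,2.4],[0,0,-1,0,2.4],[0,0,-3,0,2.4],[0,0,-6,0,2.4],[2.5,-7,-8,0,2.4],[2.5,-9,-8,0,2.4],[2.5,-9,-8,0,2.4]]' ; python3 - <<'E'
from fit import *
s,p,d,c=shot('wrist');cv2.imwrite('pics/seat1.png',p[:,:,::-1]);W=cloud('wrist',s,p,d,c)
b=max(blobs(mask(p,'green')),key=lambda t:t[1][4]);P=W[b[0]&(d>0)];zr=np.percentile(P[:,2],97)
print(s['tool_pos'],zr);print(rimpose(P,zr-4,zr+3,np.radians(30)))
E
```

```text
time: 10.3
tool_pos: [482.8, 115.4, 221.9]
tcp_rot: [-180.0, -0.2, 30.6]
ft_force: [-0.4, -0.2, -0.7]
finger_gap: 23.8
grip_force: 0.0
[482.80965232 115.41472927 221.85904391] 134.09170947690652
(array([520.55958388,  -1.3654933 ,   0.52922763]), np.float64(0.23191174076821014), array([1.50925980e-03, 1.70126568e-03, 1.32189434e+02]), 3056, np.float64(133.27717189627185))
```

View pics/seat1.png

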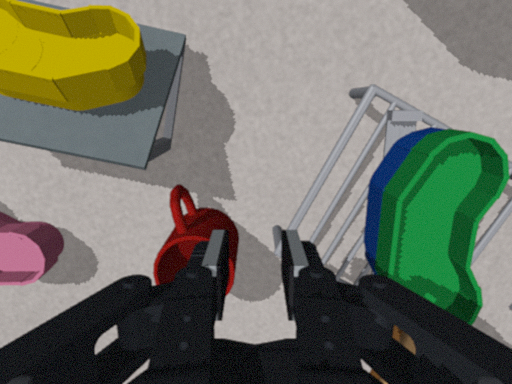

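Green sits in blue: blue rim 108 mm, green rim 133 mm (+25.0), level. The yellow tray on its drainer is top left at (70,60); a pink one is at (25,250) and the red cup at (200,245). Next I go over yellow.

```bash
python3 -m crank '[[1,-1.5,-2,-0.13,3.6],[2.5,-3.5,-3,-0.27,3.6],[4,-6,-3,-0.41,3.6],[5.5,-8.5,-3,-0.55,3.6],[7,-11,-3,-0.69,3.6],[8.5,-13,-3,-0.83,3.6],[10.1,-15.5,-3,-0.97,3.6],[10.1,-15.5,-3,-1.1,3.6],[10.1,-15.5,-3,-1.2,3.6],[10.1,-15.5,-3,-1.3,3.6],[10.1,-15.5,-3,-1.3,3.6],[10.1,-15.5,-3,-1.3,3.6]]'; python3 g.py yellow
```

```text
time: 11.55
tool_pos: [492.2, 295.3, 249.2]
tcp_rot: [-180.0, 0.0, 104.7]
ft_force: [1.1, 0.4, 0.4]
finger_gap: 35.8
grip_force: 0.0
saved pics/w_yellow_11.6.png [492.2 295.3 249.2] [-1.7999e+02  2.0000e-02  1.0468e+02]
px [  210    77    92   176 12290] [256. 163.] min [446. 233.  26.] max [545. 379. 231.]
plane [492.3 304.2  76.5] [0.543 0.181 0.82 ] tilt 34.9 az 18.4 5253
height pct [-20.1  -2.5  -0.1   1.2  15.1  22.2  22.9]
rim box [-75.6 -30.8  19. ] [73.7 39.5 24.1] 2150
y at mid [-17.  -16.   35.8  38.7  39.1]
n 146
cx -0.7 xt [-0.316  0.949  0.   ] yt [-0.778 -0.259  0.573]
```

```bash
python3 -m crank '[[0.3,-1.2,3,-0.065,3.6],[0.63,-2.15,6,-0.065,3.6],[0.63,-2.15,9,-0.065,3.6],[0.63,-2.15,10.5,-0.065,3.6],[0.63,-2.15,11.5,-0.065,3.6],[0.63,-2.15,12.5,-0.065,3.6],[0.63,-2.15,13.05,-0.065,3.6],[0.63,-2.15,13.05,-0.065,3.6]]' 40; python3 - <<'E'
from h import *
s,p,d,c=shot('wrist');cv2.imwrite('pics/w3.png',p[:,:,::-1])
E
```

```text
time: 12.4
tool_pos: [469.6, 296.5, 118.7]
tcp_rot: [-180.0, 0.0, 108.6]
ft_force: [-0.5, 0.5, -0.5]
finger_gap: 35.6
grip_force: 0.0
```

View pics/w3.png

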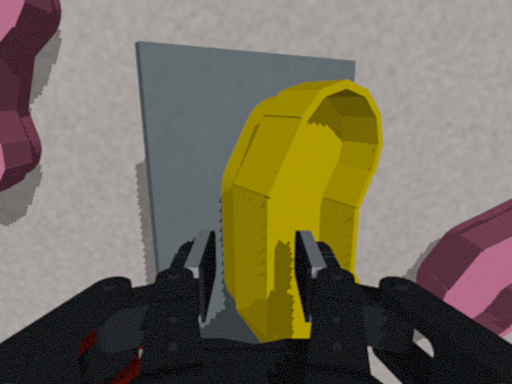

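Same picture as with green: the pads at (208,270) and (305,270) straddle the yellow bulge wall, with the pinks off at the sides. Close and lift the same way.

```bash
python3 -m crank '[[0,0,0,0,2.4],[0,0,0,0,1.9],[0,0,0,0,1.6],[0,0,0,0,1.4],[0,0,-0.1,0,1.2],[0,0,-0.2,0,1.0],[0,0,-0.3,0,0.8],[0,0,-0.4,0,0.6],[0,0,-0.5,0,0.4],[0,0,-0.6,0,0.2],[0,0,-0.6,0,0.1],[0,0,-0.6,0,0.1],[0,0,-0.6,0,0.1]]' 40; python3 -m crank '[[0,0,-1,0,0.1],[0,0,-2,0,0.1],[0,0,-3,0,0.1],[0,0,-5,0,0.1],[0,0,-7,0,0.1],[0,0,-9,0,0.1],[0,0,-11,0,0.1],[0,0,-12,0,0.1],[0,0,-12,0,0.1],[0,0,-12,0,0.1]]'; python3 -c "
from bench import *;s=sense();print(s['tool_pos'],s['tcp_rot'],s['joint_pos'])"
```

```text
time: 13.75
tool_pos: [466.3, 295.5, 123.3]
tcp_rot: [-179.6, 0.0, 108.6]
ft_force: [-12.1, -4.0, 1.4]
finger_gap: 8.9
grip_force: 35.0
time: 14.75
tool_pos: [469.5, 296.5, 244.5]
tcp_rot: [180.0, 0.0, 108.6]
ft_force: [-0.3, -0.3, -2.2]
finger_gap: 2.3
grip_force: 39.8
[469.51545637 296.47375064 244.51779247] [1.79993357e+02 4.74996387e-04 1.08616426e+02] [ 2.69806311e+01  7.89976765e-01  9.31884708e+01 -1.43968500e-03
  8.60150496e+01  8.36430518e+00]
```

```bash
python3 -m crank '[[-2,-0.35,0,0.08,0.1],[-5,-0.85,0,0.22,0.1],[-9,-1.5,0,0.36,0.1],[-13,-2.2,0,0.5,0.1],[-17,-2.9,0,0.64,0.1],[-21,-3.55,0,0.78,0.1],[-25,-4.2,0,0.92,0.1],[-29,-4.9,0,1.06,0.1],[-33,-5.6,0,1.2,0.1],[-35.5,-6,0,1.3,0.1],[-36.84,-6.24,0,1.365,0.1],[-36.84,-6.24,0,1.365,0.1],[-36.84,-6.24,0,1.365,0.1],[-36.84,-6.24,0,1.365,0.1]]'; python3 two.py yellow green
```

```text
time: 16.15
tool_pos: [527.6, -71.6, 244.1]
tcp_rot: [-179.9, 0.0, 30.5]
ft_force: [0.3, 0.4, -0.7]
finger_gap: 2.4
grip_force: 39.8
16.15 [527.6 -71.6 244.1] [-1.7994e+02  4.0000e-02  3.0530e+01] 2.426522126883451 [-13.  -3.  97.   0.  86.  46.]
yellow centre in tool x,y,z(ahead) mm [-0.6] 26.1 7.8 turn about tool z deg 0.21 rms 0.3 5480 slopes [0.0039 0.005 ]
green centre in tool x,y,z(ahead) mm [29.7] -63.2 110.8 turn about tool z deg 0.2 rms 0.13 2944 slopes [ 0.0015 -0.0057]
MOVE cm dx,dy,dz(to touch seat), turn rad: 3.02 -8.93 7.8 -0.0
```

```bash
python3 -m crank '[[1.2,-3.5,0,0,0.1],[2.6,-7.5,0,0,0.1],[3.02,-8.93,1.5,0,0.1],[3.02,-8.93,3.5,0,0.1],[3.02,-8.93,4.7,0,0.1],[3.02,-8.93,5.2,0,0.1],[3.02,-8.93,5.3,0,0.1],[3.02,-8.93,5.3,0,0.1]]'; python3 -m crank '[[0,0,0.1,0,0.1],[0,0,0.2,0,0.1],[0,0,0.3,0,0.1],[0,0,0.4,0,0.1],[0,0,0.5,0,0.1],[0,0,0.6,0,0.1],[0,0,0.7,0,0.1],[0,0,0.8,0,0.1],[0,0,0.8,0,0.1]]'
```

```text
time: 17.0
tool_pos: [509.2, 19.4, 192.2]
tcp_rot: [180.0, -0.0, 30.4]
ft_force: [-0.2, 0.8, -1.3]
finger_gap: 2.2
grip_force: 39.8
time: 17.9
tool_pos: [508.7, 19.8, 183.6]
tcp_rot: [-180.0, 0.0, 30.4]
ft_force: [-0.3, -0.5, -1.6]
finger_gap: 2.4
grip_force: 39.8
```

```bash
python3 -m crank '[[0,0,0.15,0,0.1],[0,0,0.3,0,0.1],[0,0,0.45,0,0.1],[0,0,0.6,0,0.1],[0,0,0.8,0,0.1],[0,0,1.0,0,0.1],[0,0,1.0,0,0.1]]'; python3 -m crank '[[0,0,0.15,0,0.1],[0,0,0.3,0,0.1],[0,0,0.45,0,0.1],[0,0,0.55,0,0.1],[0,0,0.6,0,0.1],[0,0,0.6,0,0.1]]'
```

```text
time: 18.6
tool_pos: [508.6, 19.7, 173.3]
tcp_rot: [-180.0, 0.0, 30.4]
ft_force: [-0.5, -0.1, -1.2]
finger_gap: 2.4
grip_force: 39.8
time: 19.2
tool_pos: [508.8, 19.8, 167.7]
tcp_rot: [-180.0, 0.0, 30.4]
ft_force: [0.4, 0.5, -1.1]
finger_gap: 2.3
grip_force: 39.8
```

```bash
python3 -m crank '[[0,0,0.05,0,0.1],[0,0,0.1,0,0.1],[0,0,0.1,0,0.1]]'
```

```text
time: 19.5
tool_pos: [508.8, 19.8, 166.8]
tcp_rot: [180.0, -0.0, 30.4]
ft_force: [0.7, 1.0, -0.7]
finger_gap: 2.4
grip_force: 39.8
```

```bash
python3 -m crank '[[0,0,0.05,0,0.1],[0,0,0.1,0,0.1],[0,0,0.1,0,0.1]]'
```

```text
time: 19.8
tool_pos: [508.9, 19.9, 166.2]
tcp_rot: [180.0, -0.0, 30.4]
ft_force: [-1.6, 1.6, 2.4]
finger_gap: 2.1
grip_force: 40.3
```

```bash
python3 -m crank '[[0,0,0.05,0,0.1],[0,0,0.05,0,0.1]]'; python3 -m crank '[[0,0,-0.06,0,0.3],[0,0,-0.06,0,0.8],[0,0,-0.06,0,1.6],[0,0,-0.06,0,2.4],[0,0,-0.06,0,2.4],[0,0,-1,0,2.4],[0,0,-3,0,2.4],[0,0,-6,0,2.4],[2.5,-7,-8,0,2.4],[2.5,-9,-8,0,2.4],[2.5,-9,-8,0,2.4],[2.5,-9,-8,0,2.4]]' ; python3 - <<'E'
from fit import *
s,p,d,c=shot('wrist');cv2.imwrite('pics/seat2.png',p[:,:,::-1]);W=cloud('wrist',s,p,d,c)
b=max(blobs(mask(p[:,256:].copy(),'yellow')),key=lambda t:t[1][4]);P=W[:,256:][b[0]&(d[:,256:]>0)];zr=np.percentile(P[:,2],97)
print(s['tool_pos'],zr);print(rimpose(P,zr-4,zr+3,np.radians(30)))
E
```

```text
time: 20.0
tool_pos: [508.9, 19.9, 166.1]
tcp_rot: [180.0, -0.0, 30.4]
ft_force: [-3.6, 1.5, 6.2]
finger_gap: 2.7
grip_force: 40.9
time: 21.2
tool_pos: [484.9, 111.0, 246.4]
tcp_rot: [179.9, -0.1, 30.6]
ft_force: [0.3, -0.4, -0.4]
finger_gap: 24.0
grip_force: 0.0
[484.89751982 110.99231137 246.3554955 ] 159.01489215180902
(array([521.55629571,  -2.79965175,   0.52997026]), np.float64(0.22676961297342313), array([-1.11903431e-04,  6.61849414e-05,  1.58026866e+02]), 3043, np.float64(158.22772032134978))
```

View pics/seat2.png

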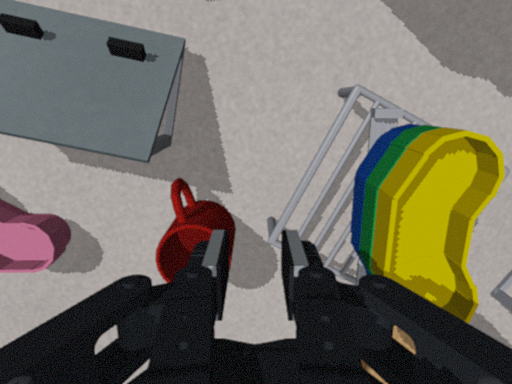

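The three trays are stacked level at (430,220). The yellow rim is at 158.2 mm, 25 above green, and the gripper is clear.

```bash
python3 -c "
from bench import *;print(hand_in())"
```

```text
the job is handed in; nothing more can be done
None
```

The green tray is seated in the blue one and the yellow in the green, both level and let go, and the job was handed in at about 21 s; the hand-in returned no verdict.

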